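Fit a hammer-head locating post to the test fixture's slotted strut

ROBOT

A 6-joint arm with a two-finger parallel gripper is mounted at the origin on the work surface. World frame = base frame: x ahead of the robot, y to its left, z up, the work surface at z = 0. Lengths are in m, angles in rad, forces in N, time in s.
With the tool pointing down it reaches from about 0.25 to 0.725 m from the base axis. Payload 4 kg.
Tool frame: the origin (TCP) lies between the finger pads, 19 mm behind the fingertips; this is the grasp point; z points along the fingers, y is the line along which they close (so a half turn about z gives the same grasp; the last joint's range is limited). The gripper opens to 85 mm and grips with 20 to 120 N. Pads are 22 mm wide; open, the fingers measure 114 mm over their backs; the gripper's body (76 mm by 85 mm) begins 54 mm behind the grasp point. The pads swing forward as they close: fully open they stand 13 mm farther back than shut.
Start: joints at [-1.121, 0.241, 0.005, 1.335, 0, 1.571], TCP at [0.217, -0.45, 0.25] pointing down, gripper open.
Joint ranges: [-2.72, 2.72], [-1.05, 1.87], [-1.09, 1.28], [-1.99, 2.15], [-1.42, 1.44], [-3.14, 3.14]. Speed limits (rad/s): [2.79, 2.79, 3.14, 3.14, 3.14, 3.14].

INTERFACE

Orientations are given as a unit quaternion [x, y, z, w].
In Python, from workcell import get_obs, camera, job_done, silhouettes gives the robot as it stands. The module is installed in compiled form; this text tells all that it offers.
- The arm moves only by the tool drive_tool, never from a script. Its argument "increments" is a list of rows, each a list of 3 entries, a list of its own where there are three numbers: the shift along the world's x, y, z in mm, then the turn, a rotation vector about the world's x, y, z in degrees, then the opening, from 0 (shut) to 1 (fully open). A call has 1 to 8 rows; each row shifts and turns the commanded pose from where the row before left it; what a row does not reach is not made up. A row lasts 1/12 s, in which the tool goes at most 41.7 mm and 7.16 degrees, less where a joint would pass 70% of its speed; a pose out of reach is approached as far as the arm can. A call is refused whole if a number of a shift passes 41.7 or a number of a turn 7.16, either way. A call with a gripper value outside its range is refused whole. The fingers move at their own pace and stop on an object; the grip force is fixed at half the most. Time passes only in rows, so rows that do not move let the fingers close. It gives the time, the measured TCP pose, the force, the opening and the grip force at its end, in the units of the state.
- get_obs(): the state, without advancing time (a new reading comes with each control period).
- camera(name): name is "side" or "top"; returns a dict with "image" (384x512x3 uint8, red, green, blue), "K" (3x3 intrinsics, pixels), "view" (4x4, takes a point from world to camera coordinates). Camera axes: x right, y down, z forward; pixel columns grow to the right and rows downward; lengths in m; the calibration is good to about 2 mm. A picture is of the moment at which its call begins. There is no depth.
- job_done(): hands the job in; it is judged then, once.
Trained networks look in a picture, given as the dict that the camera call returned (one of the last four; its "shot" number tells which), for a name from the list of things; names that differ only in an ending like _2 or _b are one class to them, and where a whole thing is asked for, a point or a joint stands for the part that bears it (a point fixed in the world has none). Each returns a list of dicts, best first, with "conf" (0 to 1); they miss things now and then, are a little off and sometimes report something else, mostly with a low value. They report only what shows in the picture. A call takes as long as a camera call.
- silhouettes(query, picture): "region" (384x512 bool, what is visible of it) and "bbox" ([left, top, right, bottom] in pixels, round what is visible of it).
The state is a dict: "clock": time; "joint_pos": joint angles; "joint_vel": joint speeds; "tau": joint torques, N m; "eef_pos": TCP position; "tool_rot": TCP orientation; "ft_force": force on the tool from outside, world axes, zero at the start; "ft_torque": the same for the moment, N m; "grip_width": finger opening in m; "grasp_force": force on a finger pad.
Only numpy, scipy, OpenCV 4.12 (cv2) and the standard library are available. Lean on these libraries where they do the work, as an engineer would, in place of code of your own. Each camera call takes 0.05 s, during which the arm holds its last target. There are 200 camera calls.

TASK

Take the hammer-head locating post (the one with the flat bar grip) out of the blue holder, lower its foot through the slot of the aluminium strut at about the middle of the strut's length, press it down against the sprung strip and turn it a quarter turn so that its head catches under the lips. Then slide it along the slot, feeling its way, until its round collar meets the stop block, keep it pushed lightly against the block for a moment, and let go, leaving it caught square across the slot, sprung up against the lips and touching the stop. Work gently (the strut takes at most 25 N and the stop block 20 N) and leave everything else on the bench alone.

Things in the scene. Friction and masses are not known exactly. Their poses are not given: they have to be found in the camera images.
- post: loose steel locating post, about 0.16 kg, 70 mm tall, standing foot down in one of the two pockets of the blue holder. Origin: centre of the underside of its hammer head; z up; x along the head and the bar grip. Hammer head 24 (x) x 9 (y) x 6 mm, then a round neck 8 mm dia up to z = 18 mm. The other post there, with a round knob, is not wanted.
- post_collar (a point): on the post's axis, at the underside of its round collar (30 mm dia, z = 18 to 30 mm above the post's origin). In the holder the collar rests on the block's top and the head hangs free in the pocket, 1 mm of play all round.
- post_grip (a point): on the post's axis, 57 mm above its origin: a good TCP height for grasping the flat bar grip, 34 (x) x 14 (y) mm, z = 30 to 70 mm; axes as the post's
- holder: fixed blue plastic block 60 (x) x 130 (y) x 30 mm high, origin in the centre of its underside, z up. Two like pockets at x = 0, y = -33 and +33 mm, each 26 (x) x 11 (y) mm and 21 mm deep.
- strut: fixed grey base plate 260 x 110 x 12 mm with an aluminium slotted strut 220 long x 42 wide x 36 mm high along its middle; origin in the centre of the plate's underside, on the table; x along the slot, z up. The slot is 11 mm wide over the whole length, at y = 0, open upwards.
- slot (a point): middle of the slot's length and width, at the strut's top (z = 48 mm in the strut's frame); axes as the strut's. The post's collar lands on this top when the post's origin is at strut z = 30 mm, which is as deep as it goes (spring force there 9.6 N).
- lips (a point): same, at the underside of the two 5 mm thick lips (strut z = 43 mm); the channel below is 30 mm wide. The head is clear under the lips and turns, either way, once the post's origin is below strut z = 37 mm (spring force 4 N). Turned and released, it is lifted up against the lips, origin at 37 mm, and held by friction; sliding it takes some 2 to 8 N.
- strip_top (a point): middle of the top of the steel strip that lies on springs all along the channel; at rest at strut z = 40 mm, where the hammer head first meets it. It pushes up with 1.6 N at first and 0.8 N more for each mm it is pressed, and can go down 13 mm.
- cover: fixed thin black plate (24 x 36 x 3 mm) over the slot near one of the strut's ends, origin in the centre of its underside; not part of the job. The steel stop block is bolted across the strut's top near the OTHER end. Its own place is not measured: its centre is 62 to 90 mm from the strut's middle; feel (or look) for it.
- post_axis (a point): on the post's axis at half the collar's height (z = 24 mm): here the collar, radius 15 mm, meets the stop block, which is 16 mm along the slot, 42 mm across and 16 mm high (top at strut z = 64 mm). Touching it, the post's axis is 23 mm short of the block's centre. The collar stays level with the block at any depth of the head under the lips.
- dowel: bystander: loose plain post, same collar (30 mm dia) and neck, but with a straight round foot and a round knob 18 mm dia, z = 30 to 60 mm, in the holder's other pocket; origin in the centre of its foot's underside
- offcut: bystander: loose 70 mm offcut of the strut lying on the table, 42 mm wide and 36 mm high, origin in the centre of its underside
- driver: bystander: loose screwdriver lying on the table
- tweezers: bystander: loose tweezers, 110 mm, lying on the table
- jar: bystander: loose clear jar 50 mm dia, 60 mm high, on the table, origin in the centre of its underside
- bush0: bystander: loose steel bush 28 mm dia, 12 mm high, in the blue sorting tray at the back
- bush1: bystander: another such bush
- bush2: bystander: another such bush

How it is judged:
By the outcome, as a careful person would: the job done as asked, in the order asked, and still so for the second after the job is handed in, with the robot touching nothing.
It also fails if it takes over 59 s, if anything falls off the work surface, if the arm or the gripper's body presses on something with over 40 N, if the wrist force passes 120 N, or if a joint passes its speed limit or range.

## Working session

There is one attempt and no reset: what is moved stays moved. The work goes in short steps, Python scripts to look and compute and a tool call to move; the robot and the scene stay as the last step left them, time stands still between calls to the robot, and variables do not carry over. Pictures are saved under pics/ and viewed, at most 10 in all, crops included, and the job is handed in when it is done.

Besides the shell and the picture viewer there is one more tool, called after "Emit:" in YAML: its name, and indented under it one key for each argument. drive_tool: Moves the arm, as the interface text tells. Its arguments: {"type":"object","properties":{"increments":{"type":"array"}},"required":["increments"]}

```bash
mkdir -p pics; python3 - <<'E'
from workcell import get_obs,camera,silhouettes
import cv2,numpy as np,pickle
o=get_obs();print({k:np.round(v,3).tolist() for k,v in o.items()})
d={}
for n in("top","side"):
    p=camera(n);cv2.imwrite(f"pics/{n}0.png",p["image"][:,:,::-1]);d[n]=p
    print(n,p["K"].tolist(),np.round(p["view"],4).tolist())
    for q in("post","dowel","holder","strut","cover","slot","offcut","jar"):
        r=silhouettes(q,p)
        for s in r[:2]:
            ys,xs=np.nonzero(s["region"]);print(n,q,round(s["conf"],2),s["bbox"],xs.mean().round(1),ys.mean().round(1),len(xs))
        d[n+q]=r
pickle.dump(d,open("d0.pkl","wb"))
E
```

```text
{'clock': 0.0, 'joint_pos': [-1.121, 0.241, 0.004, 1.335, -0.0, 1.571], 'joint_vel': [0.001, -0.001, 0.001, -0.0, 0.0, 0.0], 'tau': [0.0, -37.232, 25.241, 0.017, 0.0, 0.0], 'eef_pos': [0.217, -0.45, 0.249], 'tool_rot': [0.975, 0.223, -0.0, -0.001], 'ft_force': [-0.24, -0.243, 0.312], 'ft_torque': [0.039, 0.014, -0.009], 'grasp_force': 0.0, 'grip_width': 0.085}
top [[454.62205147584274, 0.0, 257.0347271506264], [0.0, 454.62205147584274, 185.7238283545746], [0.0, 0.0, 1.0]] [[0.016, -0.9998, -0.0115, 0.0464], [-0.9851, -0.0138, -0.1716, 0.5589], [0.1714, 0.0141, -0.9851, 1.2536], [0.0, 0.0, 0.0, 1.0]]
top post 0.64 [186.9, 205.5, 195.8, 211.4] 190.5 209.4 77
top holder 0.65 [178.3, 195.4, 230.2, 224.6] 203.4 208.6 698
top strut 0.82 [298.6, 168.4, 388.5, 208.5] 343.1 187.7 3159
top strut 0.18 [178.2, 191.9, 228.3, 222.2] 203.7 208.1 747
top cover 0.61 [364.6, 183.2, 370.8, 193.1] 367.5 185.6 74
top cover 0.31 [287.5, 107.6, 307.8, 135.6] 297.3 119.9 430
top slot 0.96 [297.1, 166.6, 388.7, 210.2] 343.0 187.8 3130
top offcut 0.58 [290.5, 106.9, 306.2, 129.7] 296.8 119.7 412
top jar 0.42 [298.9, 166.8, 387.2, 208.8] 343.2 187.8 3164
side [[377.82416289980057, 0.0, 249.51045425495127], [0.0, 377.82416289980057, 189.33725362835332], [0.0, 0.0, 1.0]] [[-0.8257, -0.564, -0.0066, 0.4664], [-0.3966, 0.5889, -0.7042, 0.2377], [0.4011, -0.5789, -0.71, 0.8328], [0.0, 0.0, 0.0, 1.0]]
side post 0.85 [209.8, 244.6, 227.8, 270.7] 217.3 257.2 312
side dowel 0.69 [220.2, 228.4, 236.2, 245.8] 228.0 237.8 191
side dowel 0.43 [98.5, 263.6, 125.9, 294.8] 110.4 278.7 658
side holder 0.91 [202.1, 230.4, 246.5, 285.2] 223.7 259.4 1080
side strut 0.71 [247.5, 123.6, 323.2, 186.3] 285.9 157.8 1987
side strut 0.2 [207.2, 244.1, 224.2, 269.0] 217.2 256.5 320
side slot 0.66 [252.5, 124.0, 320.9, 187.0] 286.6 157.3 1902
side offcut 0.78 [193.8, 141.4, 221.4, 163.4] 207.2 153.0 438
side jar 0.84 [95.4, 259.1, 125.3, 293.7] 110.3 278.4 686
```

```bash
python3 - <<'E'
import cv2,numpy as np,pickle
d=pickle.load(open("d0.pkl","rb"))
t=d["top"]["image"][:,:,::-1];s=d["side"]["image"][:,:,::-1]
f=lambda im,x0,y0,x1,y1,k:cv2.resize(im[y0:y1,x0:x1],None,fx=k,fy=k,interpolation=cv2.INTER_CUBIC)
a=f(t,170,150,400,240,3.4)
b=f(s,190,115,330,295,3.2)
cv2.imwrite("pics/topc.png",a);cv2.imwrite("pics/sidec.png",b);print(a.shape,b.shape)
E
```

```text
(306, 782, 3) (576, 448, 3)
```

View pics/topc.png

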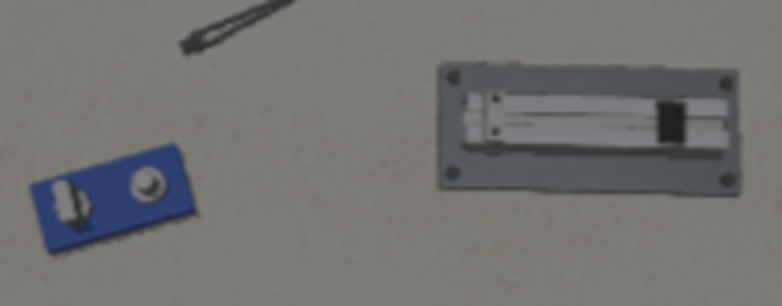

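View pics/sidec.png

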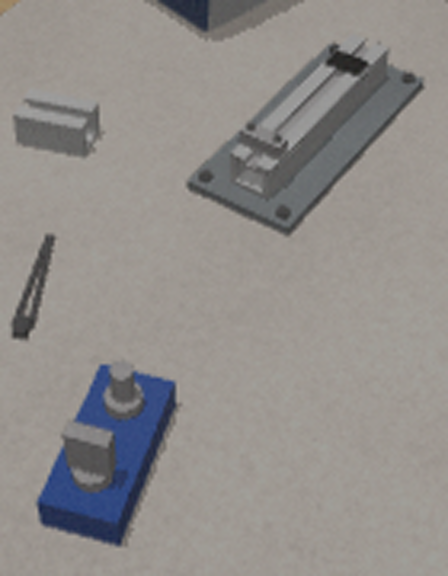

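View pics/side0.png

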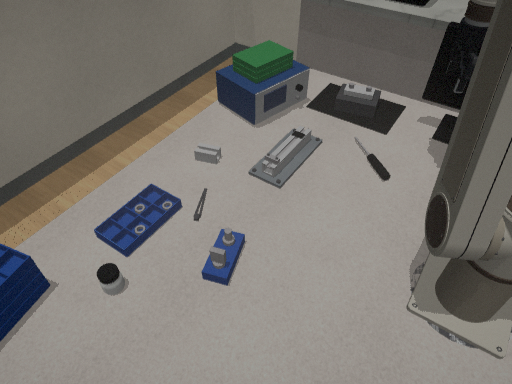

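```bash
cat > fit.py <<'E'
import cv2,numpy as np
from scipy.optimize import minimize,nnls
S=8
def box(sx,sy,z0,z1,cx=0,cy=0):
    x,y=sx/2,sy/2
    c=[(cx-x,cy-y),(cx+x,cy-y),(cx+x,cy+y),(cx-x,cy+y)]
    return prism(c,z0,z1)
def cyl(d,z0,z1,cx=0,cy=0,n=24):
    a=np.arange(n)*2*np.pi/n
    return prism(list(zip(cx+d/2*np.cos(a),cy+d/2*np.sin(a))),z0,z1)
def prism(c,z0,z1):
    c=np.array(c);n=len(c);b=np.c_[c,np.full(n,z0)];t=np.c_[c,np.full(n,z1)]
    F=[(t,0)]
    for i in range(n):
        j=(i+1)%n;F.append((np.array([b[i],b[j],t[j],t[i]]),1+i))
    return F
def Rz(a):
    c,s=np.cos(a),np.sin(a);return np.array([[c,-s,0],[s,c,0],[0,0,1.]])
def proj(p,P):
    q=np.c_[P,np.ones(len(P))]@p["view"][:3].T
    return (q@p["K"].T)[:,:2]/q[:,2:]
def camc(p): return -p["view"][:3,:3].T@p["view"][:3,3]
def sse(p,roi,pieces,ret=False):
    """pieces: list of (faces, pose(x,y,z m,yaw), colour group fn) drawn in order"""
    x0,y0,x1,y1=roi;L=np.zeros(((y1-y0)*S,(x1-x0)*S),np.uint8);C=camc(p);k=1;lab={}
    for F,(x,y,z,a),tag in pieces:
        R=Rz(a);T=np.array([x,y,z])
        for V,fi in F:
            W=V/1000@R.T+T
            n=np.cross(W[1]-W[0],W[2]-W[0])
            if n@(C-W.mean(0))<=0: continue
            if len(F)>10 and fi>0:   # cylinder sides: bins by normal direction
                key=(tag,'s',int(np.arctan2(n[1],n[0])//(np.pi/4)))
            else: key=(tag,fi)
            l=lab.setdefault(key,len(lab)+1)
            uv=(proj(p,W)-[x0,y0]+.5)*S-.5
            cv2.fillPoly(L,[np.round(uv*16).astype(np.int32)],l,shift=4)
    A=np.stack([cv2.resize((L==i).astype(np.float32),(x1-x0,y1-y0),interpolation=cv2.INTER_AREA).ravel() for i in range(len(lab)+1)],1)
    B=p["image"][y0:y1,x0:x1].reshape(-1,3).astype(np.float32)
    X=np.linalg.lstsq(A.T@A+1e-3*np.eye(A.shape[1]),A.T@B,rcond=None)[0]
    E=A@X-B
    if ret: return (A@X).reshape(y1-y0,x1-x0,3)
    return float(np.minimum(E**2,1500).mean())
def ray(p,u,v,z):
    d=p["view"][:3,:3].T@np.linalg.inv(p["K"])@[u,v,1];C=camc(p)
    return C+d*(z-C[2])/d[2]
def fit(cams,fun,x0,step):
    sim=np.vstack([x0]+[np.array(x0)+np.eye(len(x0))[i]*step[i] for i in range(len(x0))])
    f=lambda v:sum(sse(p,r,fun(v)) for p,r in cams)
    r=minimize(f,x0,method="Nelder-Mead",options=dict(initial_simplex=sim,maxfev=400,xatol=1e-5,fatol=1e-3))
    return r.x,r.fun
def strut(v,z=0):
    x,y,a,b=v[:4];q=(x,y,z,a)
    return [(box(260,110,0,12),q,'pl'),(box(220,42,12,48),q,'st'),(box(220,11,47.9,48),q,'sl')]+\
     [(box(24,36,48,51,-1000*v[4],0),q,'cv'),(box(16,42,48,64,1000*b,0),q,'bk')]
def post(q,t='po'): return [(cyl(30,18,30),q,t+'c'),(box(34,14,30,70),q,t+'g')]
def head(q,t='po'): return [(box(24,9,0,6),q,t+'h'),(cyl(8,6,18),q,t+'n')]
def dowel(q): return [(cyl(30,18,30),q,'dc'),(cyl(18,30,60),q,'dk')]
def holder(v):
    x,y,a,px,py,pa=v; R=Rz(a);w=lambda yy:R@[0,yy,0]+[x,y,0]
    s=SGN; d=w(-s*.033);q=w(s*.033)
    P=post((q[0]+px,q[1]+py,.012,pa));D=dowel((d[0],d[1],.012,a))
    return [(box(60,130,0,30),(x,y,0,a),'h')]+D+P
SGN=1
E
cat > m1.py <<'E'
from fit import *;import pickle
d=pickle.load(open("d0.pkl","rb"));t,s=d["top"],d["side"]
rt,rs=(292,160,396,216),(243,118,328,192);ht,hs=(172,186,236,232),(198,222,250,288)
c=ray(t,343,188,.03);h=ray(t,203.5,208.5,.03);print(c,h)
out={}
for nm,cams in(("top",[(t,rt)]),("side",[(s,rs)]),("both",[(t,rt),(s,rs)])):
    x,f=fit(cams,strut,[c[0],c[1],np.pi/2+.0,.078,.075],[.006,.006,.03,.005,.005]);print(nm,x.round(4),round(f,1));out[nm]=x
for nm,cams in(("top",[(t,ht)]),("side",[(s,hs)]),("both",[(t,ht),(s,hs)])):
    best=min((fit(cams,holder,[h[0],h[1],a,0,0,a],[.006,.006,.1,.002,.002,.05]) for a in(-.25,.25)),key=lambda r:r[1])
    print(nm,best[0].round(4),round(best[1],1));out["h"+nm]=best[0]
pickle.dump(out,open("m1.pkl","wb"))
ims=[]
for p,r,v,fn in((t,rt,out["top"],strut),(s,rs,out["side"],strut),(t,ht,out["htop"],holder),(s,hs,out["hside"],holder)):
    a=p["image"][r[1]:r[3],r[0]:r[2]];m=sse(p,r,fn(v),True)
    im=np.hstack([a,m.clip(0,255).astype(np.uint8)])[:,:,::-1];k=390/im.shape[1];im=cv2.resize(im,(390,int(im.shape[0]*k)),interpolation=cv2.INTER_NEAREST)
    ims.append(cv2.copyMakeBorder(im,0,300-im.shape[0],0,5,0) if im.shape[0]<300 else cv2.copyMakeBorder(im[:300],0,0,0,5,0))
cv2.imwrite("pics/fit.png",np.vstack([np.hstack(ims[:2]),np.hstack(ims[2:])]))
E
time python3 m1.py
```

```text
[ 0.5581698  -0.19412803  0.03      ] [0.4925275  0.20836892 0.03      ]
top [ 0.5635 -0.1961  1.5618  0.0848  0.0623] 37.6
side [ 0.56   -0.1878  1.5558  0.0802  0.0694] 113.9
both [ 0.5611 -0.1965  1.5625  0.0874  0.0619] 168.9
top [ 0.4952  0.2111  0.3053 -0.      0.0007  0.2515] 24.6
side [ 0.4928  0.2125  0.2975 -0.0006  0.0008  0.2191] 45.1
both [ 0.4933  0.212   0.2949 -0.0012  0.0009  0.2676] 106.8
real	0m53.738s
user	0m52.808s
sys	0m0.605s
```

View pics/fit.png

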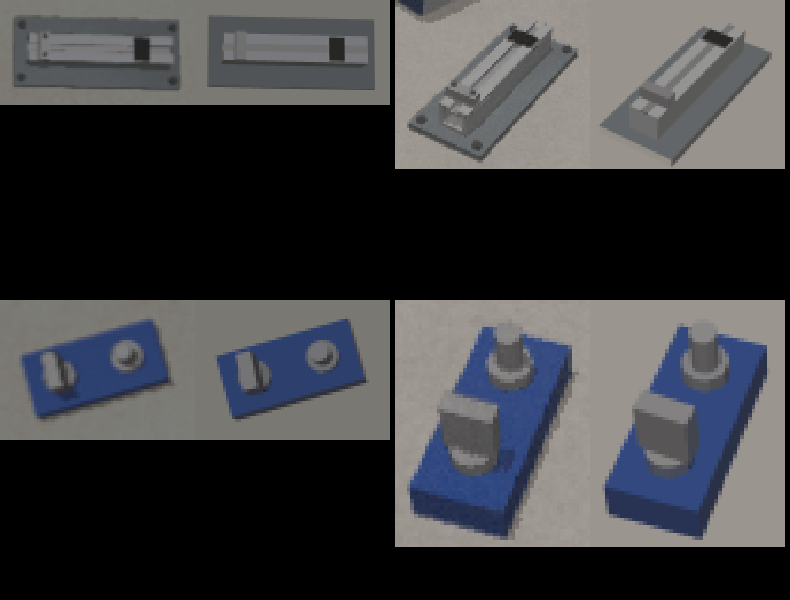

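Emit:
drive_tool:
  increments:
    - [[13.4, 35, 0], [0, 0, -1.2], 0.5]
    - [[13.4, 35, 0], [0, 0, -1.2], 0.5]
    - [[13.4, 35, 0], [0, 0, -1.2], 0.5]
    - [[13.4, 35, 0], [0, 0, -1.2], 0.5]
    - [[13.4, 35, 0], [0, 0, -1.2], 0.5]
    - [[13.4, 35, 0], [0, 0, -1.2], 0.5]
    - [[13.4, 35, 0], [0, 0, -1.2], 0.5]
    - [[13.4, 35, 0], [0, 0, -1.2], 0.5]

```text
clock: 1.57
eef_pos: [0.3248, -0.1686, 0.2503]
tool_rot: [0.99, 0.14, 0.0, 0.0]
ft_force: [1.5, -0.7, 0.1]
grip_width: 0.0426
grasp_force: 0.0
```

```bash
cat > m2.py <<'E'
from fit import *;import pickle
d=pickle.load(open("d0.pkl","rb"));o=pickle.load(open("m1.pkl","rb"));t,s=d["top"],d["side"]
rt,rs=(292,160,396,216),(243,118,328,192);ht,hs=(172,186,236,232),(198,222,250,288)
for nm,cams in(("top",[(t,rt)]),("side",[(s,rs)])):
    x,f=fit(cams,strut,o["top"]+[-.001,.001,0,-.001,.001],[.003,.003,.02,.004,.004]);print(nm,x.round(4),round(f,1));o[nm]=x
# height check: plane heights left free, both cameras
for lbl,cams,fn,v in(("strut",[(t,rt),(s,rs)],lambda v:strut(v[:5],v[5]),np.r_[o["top"],0]),):
    x,f=fit(cams,fn,v,[.002,.002,.01,.002,.002,.003]);print(lbl,x.round(4),round(f,1))
def hz(v):
    P=holder(v[:6]);return [(F,(q[0],q[1],q[2]+v[6],q[3]),g) for F,q,g in P]
x,f=fit([(t,ht),(s,hs)],hz,np.r_[o["hboth"],0],[.002,.002,.01,.001,.001,.02,.003]);print("holder",x.round(4),round(f,1))
# triangulate post grip top centre from the single-view fits
def q(v):
    p=holder(v)[-1][1];return np.array([p[0],p[1],.082])
A=[];b=[]
for p,v in((t,o["htop"]),(s,o["hside"])):
    C=camc(p);u=q(v)-C;u/=np.linalg.norm(u);M=np.eye(3)-np.outer(u,u);A.append(M);b.append(M@C);print(q(v).round(4))
print("post top tri",np.linalg.solve(sum(A),sum(b)).round(4))
pickle.dump(o,open("m1.pkl","wb"))
E
python3 m2.py; python3 -c "
from workcell import get_obs;o=get_obs();print(o['joint_pos'],o['tool_rot'])"
```

```text
top [ 0.5636 -0.1963  1.561   0.0878  0.0624] 36.8
side [ 0.5598 -0.1964  1.5587  0.0894  0.0615] 93.8
strut [ 0.5623 -0.1988  1.5627  0.089   0.0628 -0.0033] 158.2
holder [ 4.941e-01  2.115e-01  2.981e-01  4.000e-04  2.000e-04  2.601e-01
 -2.400e-03] 82.5
[0.4852 0.2432 0.082 ]
[0.4826 0.2449 0.082 ]
post top tri [0.4849 0.2434 0.0787]
[-4.78957699e-01 -2.75845833e-02 -2.99258878e-01  1.29809935e+00
  8.09032911e-05  2.38204501e+00] [9.90174659e-01 1.39835196e-01 4.39868456e-04 2.63854228e-04]
```

Emit:
drive_tool:
  increments:
    - [[13, 34, 0], [0, 0, 7.1], 0.5]
    - [[13, 34, 0], [0, 0, 7.1], 0.5]
    - [[13, 34, 0], [0, 0, 7.1], 0.5]
    - [[13, 34, 0], [0, 0, 7.1], 0.5]
    - [[13, 34, 0], [0, 0, 7.1], 0.5]
    - [[13, 34, 0], [0, 0, 7.1], 0.5]
    - [[13, 34, 0], [0, 0, 7.1], 0.5]
    - [[13, 34, 0], [0, 0, 7.1], 0.5]

```text
clock: 2.23
eef_pos: [0.4289, 0.1037, 0.2503]
tool_rot: [0.802, 0.597, 0.0, 0.0]
ft_force: [0.8, -0.0, 0.3]
grip_width: 0.0429
grasp_force: 0.0
```

Emit:
drive_tool:
  increments:
    - [[13, 34, -10], [0, 0, 7.1], 0.5]
    - [[13, 34, -10], [0, 0, 7.1], 0.5]
    - [[13, 34, -10], [0, 0, 7.1], 0.5]
    - [[13, 34, -10], [0, 0, 7.1], 0.5]
    - [[0, 0, -15], [0, 0, 7.1], 0.5]
    - [[0, 0, -15], [0, 0, 7.1], 0.5]
    - [[0, 0, -15], [0, 0, 7.1], 0.5]
    - [[0, 0, -15], [0, 0, 7.1], 0.5]

```text
clock: 2.9
eef_pos: [0.4805, 0.2382, 0.1491]
tool_rot: [0.421, 0.907, -0.0, -0.0]
ft_force: [0.0, -0.0, -0.2]
grip_width: 0.0428
grasp_force: 0.0
```

Emit:
drive_tool:
  increments:
    - [[0, 0, 0], [0, 0, 7.1], 0.4]
    - [[0, 0, 0], [0, 0, 7.1], 0.4]
    - [[0, 0, 0], [0, 0, 7.1], 0.4]
    - [[0, 0, 0], [0, 0, 7.1], 0.4]
    - [[0, 0, 0], [0, 0, 7.1], 0.4]
    - [[0, 0, 0], [0, 0, 7.1], 0.4]
    - [[0, 0, 0], [0, 0, 7.1], 0.4]
    - [[0, 0, 0], [0, 0, 7.1], 0.4]

```text
clock: 3.57
eef_pos: [0.4806, 0.2378, 0.15]
tool_rot: [-0.06, 0.998, 0.0, 0.0]
ft_force: [-0.7, -0.2, -0.2]
grip_width: 0.0342
grasp_force: 0.0
```

```bash
cat > st.py <<'E'
from workcell import get_obs
import numpy as np
o=get_obs();q=o['tool_rot'];from scipy.spatial.transform import Rotation as R
M=R.from_quat(q).as_matrix();print("yaw",np.degrees(np.arctan2(M[1,0],M[0,0])).round(2),"z",M[:,2].round(4),o['eef_pos'].round(4),o['joint_pos'].round(3),o['ft_force'].round(2),o['ft_torque'].round(3),o['grip_width'],o['clock'])
E
python3 st.py
```

```text
yaw -173.08 z [ 1.e-04  0.e+00 -1.e+00] [0.4806 0.2378 0.15  ] [ 0.459  0.375 -0.077  1.119  0.     0.339] [-0.67 -0.21 -0.22] [0.028 0.024 0.054] 0.03417203134301645 3.5667
```

Emit:
drive_tool:
  increments:
    - [[3.4, 6.2, 0], [0, 0, 4.1], 0.4]
    - [[0, 0, -10], [0, 0, 4.2], 0.4]
    - [[0, 0, -15], [0, 0, 0], 0.4]
    - [[0, 0, -15], [0, 0, 0], 0.4]
    - [[0, 0, -15], [0, 0, 0], 0.4]
    - [[0, 0, -15], [0, 0, 0], 0.4]
    - [[0, 0, -9], [0, 0, 0], 0.4]
    - [[0, 0, 0], [0, 0, 0], 0.4]

```text
clock: 4.23
eef_pos: [0.4825, 0.2432, 0.0689]
tool_rot: [-0.129, 0.992, -0.001, -0.002]
ft_force: [0.4, 0.5, -0.1]
grip_width: 0.0342
grasp_force: 0.0
```

```bash
python3 st.py; python3 - <<'E'
from workcell import camera
import cv2,numpy as np
t=camera("top")["image"][150:260,150:260,::-1];s=camera("side")["image"][190:300,170:280,::-1]
cv2.imwrite("pics/grasp.png",cv2.resize(np.hstack([t,s]),(780,390),interpolation=cv2.INTER_CUBIC))
E
```

```text
yaw -165.13 z [-0.0039 -0.002  -1.    ] [0.4825 0.2432 0.0689] [ 0.467  0.468 -0.168  0.939 -0.     0.207] [ 0.39  0.5  -0.06] [-0.017  0.008  0.026] 0.03420177672868302 4.2333
```

View pics/grasp.png

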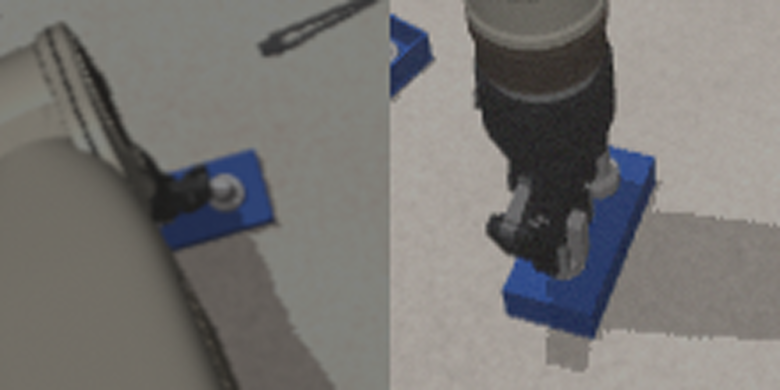

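Emit:
drive_tool:
  increments:
    - [[0, 0, 0], [0, 0, 0], 0.25]
    - [[0, 0, 0], [0, 0, 0], 0.25]
    - [[0, 0, 0], [0, 0, 0], 0.2]
    - [[0, 0, 0], [0, 0, 0], 0.2]

```text
clock: 4.67
eef_pos: [0.4845, 0.2441, 0.0717]
tool_rot: [-0.129, 0.992, 0.0, 0.001]
ft_force: [0.2, -0.3, 0.3]
grip_width: 0.017
grasp_force: 0.0
```

Emit:
drive_tool:
  increments:
    - [[0, 0, 0], [0, 0, 0], 0.18]
    - [[0, 0, 0], [0, 0, 0], 0.18]

```text
clock: 4.83
eef_pos: [0.4842, 0.2439, 0.0713]
tool_rot: [-0.129, 0.992, 0.0, 0.0]
ft_force: [1.6, 0.3, 0.6]
grip_width: 0.0153
grasp_force: 0.2
```

Emit:
drive_tool:
  increments:
    - [[0, 0, -2], [0, 0, 0], 0.15]
    - [[0, 0, 0], [0, 0, 0], 0.1]
    - [[0, 0, 0], [0, 0, 0], 0.0]
    - [[0, 0, 0], [0, 0, 0], 0.0]
    - [[0, 0, 0], [0, 0, 0], 0.0]

```text
clock: 5.25
eef_pos: [0.4843, 0.2438, 0.0713]
tool_rot: [-0.129, 0.992, 0.0, 0.001]
ft_force: [-3.5, -2.0, 14.3]
grip_width: 0.0129
grasp_force: 58.4
```

```bash
python3 st.py
```

```text
yaw -165.13 z [ 1.7e-03  3.0e-04 -1.0e+00] [0.4843 0.2438 0.0713] [ 0.467  0.464 -0.167  0.938 -0.001  0.207] [-3.46 -1.95 14.3 ] [-0.636  0.838  0.049] 0.012877844082130073 5.25
```

Emit:
drive_tool:
  increments:
    - [[0, 0, 3], [0, 0, 0], 0.0]
    - [[0, 0, 3], [0, 0, 0], 0.0]
    - [[0, 0, 6], [0, 0, 0], 0.0]
    - [[0, 0, 12], [0, 0, 0], 0.0]
    - [[0, 0, 15], [0, 0, 0], 0.0]
    - [[0, 0, 20], [0, 0, 0], 0.0]
    - [[0, 0, 20], [0, 0, 0], 0.0]
    - [[0, 0, 10], [0, 0, 0], 0.0]

```text
clock: 5.92
eef_pos: [0.4849, 0.2446, 0.1604]
tool_rot: [-0.129, 0.992, 0.001, 0.001]
ft_force: [0.2, 0.9, -1.4]
grip_width: 0.0129
grasp_force: 58.7
```

```bash
python3 st.py
```

```text
yaw -165.12 z [ 0.0025  0.0018 -1.    ] [0.4849 0.2446 0.1604] [ 0.467  0.377 -0.045  1.146  0.     0.207] [ 0.22  0.88 -1.44] [ 0.033 -0.007  0.028] 0.012917517981480773 5.9167
```

Emit:
drive_tool:
  increments:
    - [[6.4, -36.7, 0], [0, 0, -1.9], 0.0]
    - [[6.4, -36.7, 0], [0, 0, -1.9], 0.0]
    - [[6.4, -36.7, 0], [0, 0, -1.9], 0.0]
    - [[6.4, -36.7, 0], [0, 0, -1.9], 0.0]
    - [[6.4, -36.7, 0], [0, 0, -1.9], 0.0]
    - [[6.4, -36.7, 0], [0, 0, -1.9], 0.0]
    - [[6.4, -36.7, 0], [0, 0, -1.9], 0.0]
    - [[6.4, -36.7, 0], [0, 0, -1.9], 0.0]

```text
clock: 6.58
eef_pos: [0.535, -0.0513, 0.1577]
tool_rot: [0.004, 1.0, 0.0, -0.0]
ft_force: [0.3, -0.4, -1.9]
grip_width: 0.0131
grasp_force: 58.9
```

Emit:
drive_tool:
  increments:
    - [[6.4, -36.7, 0], [0, 0, 0], 0.0]
    - [[6.4, -36.7, 0], [0, 0, 0], 0.0]
    - [[6.4, -36.7, 0], [0, 0, 0], 0.0]
    - [[6.4, -36.7, 0], [0, 0, 0], 0.0]
    - [[0, 0, 0], [0, 0, 0], 0.0]
    - [[0, 0, 0], [0, 0, 0], 0.0]
    - [[0, 0, 0], [0, 0, 0], 0.0]

```text
clock: 7.17
eef_pos: [0.5602, -0.1963, 0.1572]
tool_rot: [0.003, 1.0, 0.001, -0.001]
ft_force: [0.8, 0.1, -1.4]
grip_width: 0.0129
grasp_force: 59.1
```

```bash
python3 st.py; python3 - <<'E'
from workcell import camera,get_obs
import cv2,numpy as np,pickle
d={n:camera(n) for n in("top","side")};d["obs"]=get_obs();pickle.dump(d,open("dA.pkl","wb"))
t=d["top"]["image"][110:240,270:400,::-1];s=d["side"]["image"][70:200,220:350,::-1]
cv2.imwrite("pics/A.png",cv2.resize(np.hstack([t,s]),(780,390),interpolation=cv2.INTER_CUBIC))
E
```

```text
yaw 179.63 z [-0.0015  0.0012 -1.    ] [ 0.5602 -0.1963  0.1572] [-3.370e-01  4.780e-01  1.050e-01  1.199e+00  1.000e-03 -3.310e-01] [ 0.84  0.08 -1.42] [ 0.036 -0.004  0.002] 0.012879469492272737 7.1667
```

View pics/A.png

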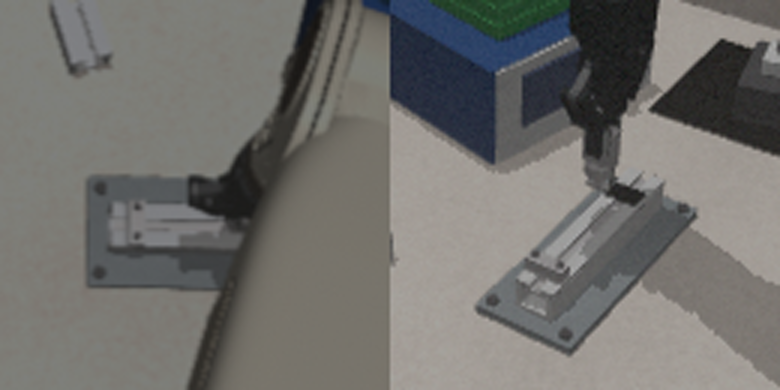

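Emit:
drive_tool:
  increments:
    - [[0, 0, 0], [0, 0, 6.9], 0.0]
    - [[0, 0, 0], [0, 0, 6.9], 0.0]
    - [[0, 0, 0], [0, 0, 6.9], 0.0]
    - [[0, 0, 0], [0, 0, 6.9], 0.0]
    - [[0, 0, 0], [0, 0, 6.9], 0.0]
    - [[0, 0, 0], [0, 0, 6.9], 0.0]
    - [[0, 0, 0], [0, 0, 6.9], 0.0]

```text
clock: 7.85
eef_pos: [0.5608, -0.1946, 0.1582]
tool_rot: [-0.41, 0.912, 0.0, -0.0]
ft_force: [-0.1, 0.1, -0.5]
grip_width: 0.0132
grasp_force: 59.1
```

Emit:
drive_tool:
  increments:
    - [[0, 0, 0], [0, 0, 6.9], 0.0]
    - [[0, 0, 0], [0, 0, 6.9], 0.0]
    - [[0, 0, 0], [0, 0, 6.9], 0.0]
    - [[0, 0, 0], [0, 0, 6.9], 0.0]
    - [[0, 0, 0], [0, 0, 6.9], 0.0]
    - [[0, 0, 0], [0, 0, 6.9], 0.0]
    - [[0, 0, 0], [0, 0, 0], 0.0]
    - [[0, 0, 0], [0, 0, 0], 0.0]

```text
clock: 8.52
eef_pos: [0.5608, -0.1951, 0.1582]
tool_rot: [-0.703, 0.711, 0.0, 0.0]
ft_force: [-0.5, -0.2, -1.6]
grip_width: 0.0131
grasp_force: 59.1
```

```bash
python3 st.py; cat > fitB.py <<'E'
from fit import *;import fit,pickle
bg=pickle.load(open("d0.pkl","rb"))
def run(name,cam,zoff=.0593):
    d=pickle.load(open(name,"rb"));p=d[cam];o=d["obs"]
    from scipy.spatial.transform import Rotation as R
    M=R.from_quat(o["tool_rot"]).as_matrix();yaw=np.arctan2(M[1,0],M[0,0]);T=o["eef_pos"]
    z0=T[2]-zoff
    ex=np.array([T+[dx,dy,-zoff+h] for dx in(-.022,.022) for dy in(-.022,.022) for h in(-.006,.027)])
    uv=proj(p,ex);x0,y0=np.floor(uv.min(0)).astype(int);x1,y1=np.ceil(uv.max(0)).astype(int)
    Bk=bg[cam]["image"][y0:y1,x0:x1].reshape(-1,3).astype(float);I=p["image"][y0:y1,x0:x1].reshape(-1,3).astype(float)
    def e(v,ret=False):
        L=np.zeros(((y1-y0)*S,(x1-x0)*S),np.uint8);C=camc(p);Rm=Rz(yaw);lab={}
        q=np.array([T[0]+v[0],T[1]+v[1],z0])
        for F,t in((box(24,9,0,6),'h'),(cyl(8,6,18),'n'),(cyl(30,18,30),'c'),(box(34,14,30,40),'g')):
            for V,fi in F:
                W=V/1000@Rm.T+q;n=np.cross(W[1]-W[0],W[2]-W[0])
                if n@(C-W.mean(0))<=0: continue
                key=(t,'s',int(np.arctan2(n[1],n[0])//(np.pi/3))) if len(F)>10 and fi else (t,fi)
                l=lab.setdefault(key,len(lab)+1)
                cv2.fillPoly(L,[np.round(((proj(p,W)-[x0,y0]+.5)*S-.5)*16).astype(np.int32)],l,shift=4)
        A=np.stack([cv2.resize((L==i).astype(np.float32),(x1-x0,y1-y0),interpolation=cv2.INTER_AREA).ravel() for i in range(len(lab)+1)],1)
        E=0;out=[]
        for c in range(3):
            a=A.copy();a[:,0]*=Bk[:,c]
            X=np.linalg.lstsq(a.T@a+1e-2*np.eye(a.shape[1]),a.T@I[:,c],rcond=None)[0];r=a@X;out.append(r)
            E+=np.minimum((r-I[:,c])**2,800).mean()
        return np.stack(out,1).reshape(y1-y0,x1-x0,3) if ret else E
    g=[(e((a,b)),a,b) for a in np.arange(-.006,.0061,.001) for b in np.arange(-.006,.0061,.001)]
    f,a,b=min(g)
    r=minimize(e,[a,b],method="Nelder-Mead",options=dict(initial_simplex=[[a,b],[a+.001,b],[a,b+.001]]))
    print(name,cam,"offset mm",(r.x*1000).round(2),round(r.fun,1),"grid",f,"ROI",x0,y0,x1,y1)
    im=np.hstack([p["image"][y0:y1,x0:x1],e(r.x,True).clip(0,255).astype(np.uint8)])[:,:,::-1]
    return cv2.resize(im,(390,280),interpolation=cv2.INTER_NEAREST)
E
python3 - <<'E'
from workcell import camera,get_obs
import pickle,cv2,numpy as np
d={n:camera(n) for n in("top","side")};d["obs"]=get_obs();pickle.dump(d,open("dB.pkl","wb"))
from fitB import run
a=run("dA.pkl","side");b=run("dB.pkl","side")
cv2.imwrite("pics/AB.png",np.hstack([a,b]))
E
```

```text
yaw -90.68 z [-0.e+00  2.e-04 -1.e+00] [ 0.5608 -0.1951  0.1582] [-0.335  0.476  0.105  1.199  0.    -1.894] [-0.47 -0.23 -1.61] [0.044 0.    0.004] 0.013132472422268506 8.5167
dA.pkl side offset mm [ 0.08 -2.96] 413.3 grid 421.20007519702915 ROI 277 117 300 140
dB.pkl side offset mm [-2.26  0.33] 456.7 grid 465.02174215466755 ROI 277 117 300 140
```

View pics/AB.png

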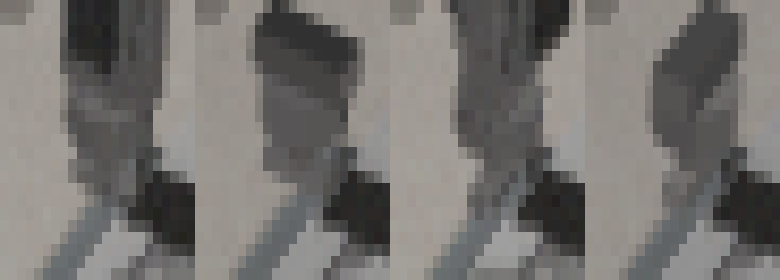

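Emit:
drive_tool:
  increments:
    - [[-20, 0, 0], [0, 0, 0], 0.0]
    - [[-30, 0, 0], [0, 0, 0], 0.0]
    - [[-30, 0, 0], [0, 0, 0], 0.0]
    - [[-10, 0, 0], [0, 0, 0], 0.0]
    - [[0, 0, 0], [0, 0, 0], 0.0]
    - [[0, 0, 0], [0, 0, 0], 0.0]

```text
clock: 9.12
eef_pos: [0.4712, -0.1966, 0.1586]
tool_rot: [-0.703, 0.711, -0.001, 0.0]
ft_force: [-0.3, -0.2, -1.5]
grip_width: 0.0132
grasp_force: 59.3
```

```bash
python3 st.py; cat > shot.py <<'E'
import sys,pickle
from workcell import camera,get_obs
d={n:camera(n) for n in("top","side")};d["obs"]=get_obs();pickle.dump(d,open(sys.argv[1],"wb"))
E
python3 shot.py dC.pkl
```

```text
yaw -90.7 z [ 1.8e-03 -4.0e-04 -1.0e+00] [ 0.4712 -0.1966  0.1586] [-0.395  0.319 -0.135  1.115  0.    -1.954] [-0.3  -0.21 -1.48] [-0.018 -0.064 -0.003] 0.013163503626814814 9.1167
```

Emit:
drive_tool:
  increments:
    - [[0, 0, 0], [0, 0, -6.9], 0.0]
    - [[0, 0, 0], [0, 0, -6.9], 0.0]
    - [[0, 0, 0], [0, 0, -6.9], 0.0]
    - [[0, 0, 0], [0, 0, -6.9], 0.0]
    - [[0, 0, 0], [0, 0, -6.9], 0.0]
    - [[0, 0, 0], [0, 0, -6.9], 0.0]
    - [[0, 0, 0], [0, 0, -6.9], 0.0]
    - [[0, 0, 0], [0, 0, -6.9], 0.0]

```text
clock: 9.88
eef_pos: [0.4723, -0.1965, 0.1579]
tool_rot: [-0.291, 0.957, -0.0, 0.0]
ft_force: [0.5, -0.1, -1.5]
grip_width: 0.013
grasp_force: 59.3
```

Emit:
drive_tool:
  increments:
    - [[0, 0, 0], [0, 0, -6.9], 0.0]
    - [[0, 0, 0], [0, 0, -6.9], 0.0]
    - [[0, 0, 0], [0, 0, -6.9], 0.0]
    - [[0, 0, 0], [0, 0, -6.9], 0.0]
    - [[0, 0, 0], [0, 0, -6.9], 0.0]
    - [[0, 0, 0], [0, 0, 0], 0.0]
    - [[0, 0, 0], [0, 0, 0], 0.0]

```text
clock: 10.47
eef_pos: [0.4719, -0.1965, 0.1579]
tool_rot: [0.001, 1.0, -0.0, 0.0]
ft_force: [-0.8, 0.2, -1.0]
grip_width: 0.0129
grasp_force: 59.2
```

```bash
python3 st.py; python3 shot.py dD.pkl
```

```text
yaw 179.87 z [ 6.e-04 -1.e-04 -1.e+00] [ 0.4719 -0.1965  0.1579] [-0.395  0.321 -0.133  1.116  0.    -0.392] [-0.84  0.19 -1.02] [-0.058 -0.016 -0.022] 0.012906029296903227 10.4667
```

Emit:
drive_tool:
  increments:
    - [[0, 0, 0], [0, 0, -6.9], 0.0]
    - [[0, 0, 0], [0, 0, -6.9], 0.0]
    - [[0, 0, 0], [0, 0, -6.9], 0.0]
    - [[0, 0, 0], [0, 0, -6.9], 0.0]
    - [[0, 0, 0], [0, 0, -6.9], 0.0]
    - [[0, 0, 0], [0, 0, -6.9], 0.0]
    - [[0, 0, 0], [0, 0, -6.9], 0.0]
    - [[0, 0, 0], [0, 0, -6.9], 0.0]

```text
clock: 11.23
eef_pos: [0.4711, -0.1965, 0.158]
tool_rot: [0.468, 0.884, 0.0, 0.0]
ft_force: [0.6, 0.5, -1.3]
grip_width: 0.0134
grasp_force: 59.3
```

Emit:
drive_tool:
  increments:
    - [[0, 0, 0], [0, 0, -6.9], 0.0]
    - [[0, 0, 0], [0, 0, -6.9], 0.0]
    - [[0, 0, 0], [0, 0, -6.9], 0.0]
    - [[0, 0, 0], [0, 0, -6.9], 0.0]
    - [[0, 0, 0], [0, 0, -6.9], 0.0]
    - [[0, 0, 0], [0, 0, 0], 0.0]
    - [[0, 0, 0], [0, 0, 0], 0.0]

```text
clock: 11.82
eef_pos: [0.471, -0.1965, 0.158]
tool_rot: [0.706, 0.708, 0.0, 0.0]
ft_force: [0.4, 0.5, -0.6]
grip_width: 0.013
grasp_force: 59.2
```

```bash
python3 st.py; python3 shot.py dE.pkl; python3 - <<'E'
import cv2,numpy as np
from fitB import run
I=[run(f"d{k}.pkl","side") for k in "CDE"]
cv2.imwrite("pics/CDE.png",np.vstack([np.hstack(I[:2]),np.hstack([I[2],I[2]*0])]))
E
```

```text
yaw 90.21 z [ 2.e-04 -1.e-04 -1.e+00] [ 0.471  -0.1965  0.158 ] [-0.395  0.32  -0.135  1.116  0.     1.172] [ 0.4   0.51 -0.58] [-0.017  0.017 -0.003] 0.013043549768821777 11.8167
dC.pkl side offset mm [-1.24 -6.13] 334.0 grid 336.8614972389239 ROI 304 127 328 150
dD.pkl side offset mm [ 2.4  -8.02] 308.6 grid 317.15909836744856 ROI 305 127 328 151
dE.pkl side offset mm [-1.37 -6.28] 373.1 grid 378.71563418187276 ROI 305 127 328 151
```

View pics/CDE.png

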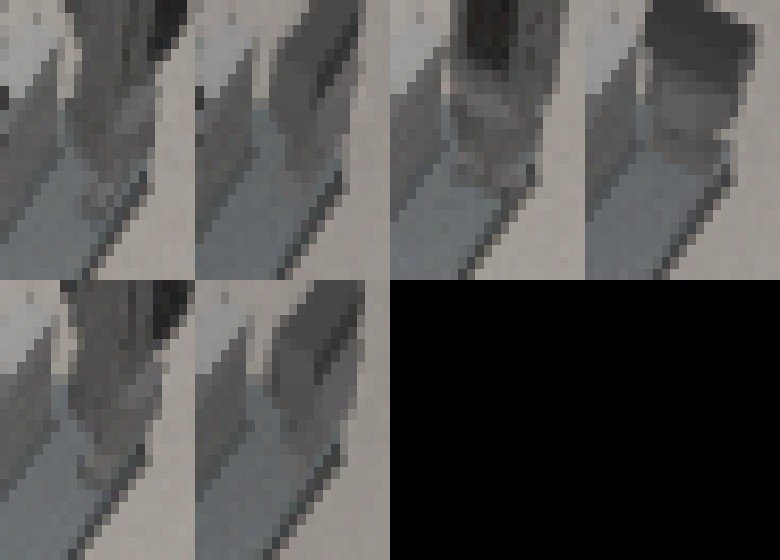

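```bash
python3 - <<'E'
from fit import *;import pickle
bg=pickle.load(open("d0.pkl","rb"))["side"]["image"].astype(np.float32)
C=pickle.load(open("dC.pkl","rb"));E=pickle.load(open("dE.pkl","rb"))
p=C["side"];T=C["obs"]["eef_pos"]-[0,0,.045]
print("px per mm y, x:",(proj(p,np.array([T,T+[0,.001,0],T+[.001,0,0]]))))
a,b=C["side"]["image"].astype(np.float32),E["side"]["image"].astype(np.float32)
fa=a-bg;fb=b-bg
# arm-held part: shift fb by s along projected world y (and along x as control), compare over post rows
uv=proj(p,np.array([T,T+[0,.001,0],T+[.001,0,0]]));g=uv[1]-uv[0];gx=uv[2]-uv[0]
for nm,(y0,y1) in {"collar+head":(132,146),"fingers":(108,126)}.items():
  best=[]
  for s in np.arange(-6,6.01,.25):
    for c in np.arange(-2,2.01,.5):
      d=g*s+gx*c;w=cv2.warpAffine(fb,np.float32([[1,0,d[0]],[0,1,d[1]]]),(512,384),flags=cv2.INTER_CUBIC)
      best.append((((w-fa)[y0:y1,300:334]**2).mean(),s,c))
  print(nm,sorted(best)[:3], [r for r in best if r[1]==0 and r[2]==0])
E
```

```text
px per mm y, x: [[316.33045212 137.30945434]
 [316.16511318 137.49180404]
 [316.00962951 137.18731044]]
collar+head [(np.float32(24.562798), np.float64(0.25), np.float64(1.5)), (np.float32(24.894054), np.float64(0.0), np.float64(1.5)), (np.float32(24.912285), np.float64(0.5), np.float64(1.5))] [(np.float32(57.836136), np.float64(0.0), np.float64(0.0))]
fingers [(np.float32(50.82119), np.float64(-0.5), np.float64(1.0)), (np.float32(52.80811), np.float64(-0.75), np.float64(1.0)), (np.float32(54.819324), np.float64(-0.25), np.float64(1.0))] [(np.float32(104.818085), np.float64(0.0), np.float64(0.0))]
```

Emit:
drive_tool:
  increments:
    - [[20, 0, 0], [0, 0, -0.8], 0.0]
    - [[30, 0, 0], [0, 0, 0], 0.0]
    - [[30, 0, 0], [0, 0, 0], 0.0]
    - [[11, 0.5, -10], [0, 0, 0], 0.0]
    - [[0, 0, -20], [0, 0, 0], 0.0]
    - [[0, 0, -12], [0, 0, 0], 0.0]
    - [[0, 0, 0], [0, 0, 0], 0.0]
    - [[0, 0, 0], [0, 0, 0], 0.0]

```text
clock: 12.58
eef_pos: [0.5611, -0.1957, 0.1151]
tool_rot: [0.712, 0.702, -0.001, -0.001]
ft_force: [0.4, 0.4, -1.0]
grip_width: 0.0135
grasp_force: 59.3
```

```bash
python3 st.py; python3 shot.py dF.pkl; python3 - <<'E'
import pickle,cv2,numpy as np
d=pickle.load(open("dF.pkl","rb"));s=d["side"]["image"][110:190,245:325,::-1]
cv2.imwrite("pics/F.png",cv2.resize(s,(560,560),interpolation=cv2.INTER_CUBIC))
E
```

```text
yaw 89.25 z [-2.3e-03  8.0e-04 -1.0e+00] [ 0.5611 -0.1957  0.1151] [-0.336  0.513  0.046  1.106  0.     1.248] [ 0.39  0.36 -0.99] [-0.005  0.02  -0.004] 0.013451428426981892 12.5833
```

View pics/F.png

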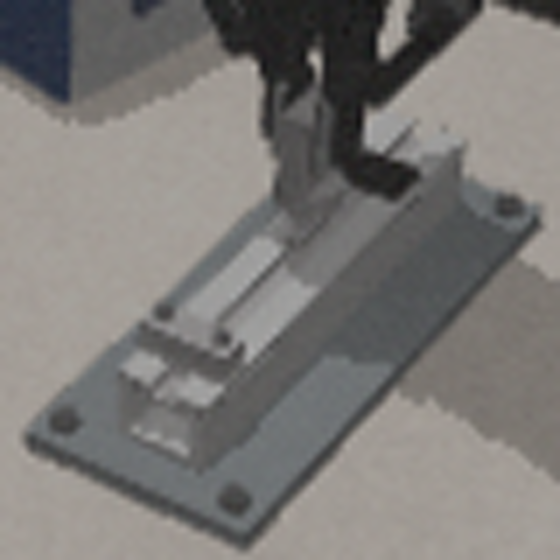

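Emit:
drive_tool:
  increments:
    - [[0.6, 0, -3], [0, 0, 0], 0.0]
    - [[0, 0, -3], [0, 0, 0], 0.0]
    - [[0, 0, -1.5], [0, 0, 0], 0.0]
    - [[0, 0, -1], [0, 0, 0], 0.0]
    - [[0, 0, 0], [0, 0, 0], 0.0]

```text
clock: 13.1
eef_pos: [0.5622, -0.1959, 0.1074]
tool_rot: [0.712, 0.702, -0.0, -0.0]
ft_force: [0.3, -0.4, -1.4]
grip_width: 0.0136
grasp_force: 59.3
```

```bash
python3 st.py
```

```text
yaw 89.17 z [-2.e-04  1.e-04 -1.e+00] [ 0.5622 -0.1959  0.1074] [-0.335  0.521  0.036  1.087  0.     1.25 ] [ 0.31 -0.36 -1.38] [ 0.015 -0.056  0.018] 0.013616388638064556 13.1
```

Emit:
drive_tool:
  increments:
    - [[0, 0, -1], [0, 0, 0], 0.0]
    - [[0, 0, -1], [0, 0, 0], 0.0]
    - [[0, 0, -0.5], [0, 0, 0], 0.0]
    - [[0, 0, 0], [0, 0, 0], 0.0]

```text
clock: 13.43
eef_pos: [0.5625, -0.196, 0.1049]
tool_rot: [0.712, 0.702, 0.0, 0.0]
ft_force: [-0.2, -0.4, -1.5]
grip_width: 0.0129
grasp_force: 59.3
```

```bash
python3 st.py
```

```text
yaw 89.17 z [ 2.e-04 -0.e+00 -1.e+00] [ 0.5625 -0.196   0.1049] [-0.335  0.523  0.034  1.081  0.     1.25 ] [-0.18 -0.42 -1.54] [-0.033 -0.14  -0.023] 0.012898635595763683 13.4333
```

Emit:
drive_tool:
  increments:
    - [[0, 0, -1], [0, 0, 0], 0.0]
    - [[0, 0, -1], [0, 0, 0], 0.0]
    - [[0, 0, 0], [0, 0, 0], 0.0]

```text
clock: 13.68
eef_pos: [0.5625, -0.196, 0.1029]
tool_rot: [0.712, 0.702, 0.0, 0.0]
ft_force: [0.7, 0.0, -0.9]
grip_width: 0.0132
grasp_force: 59.4
```

Emit:
drive_tool:
  increments:
    - [[0, 0, -1], [0, 0, 0], 0.0]
    - [[0, 0, -1], [0, 0, 0], 0.0]
    - [[0, 0, 0], [0, 0, 0], 0.0]

```text
clock: 13.93
eef_pos: [0.5625, -0.1959, 0.1009]
tool_rot: [0.712, 0.702, 0.0, 0.0]
ft_force: [0.8, -0.2, -1.5]
grip_width: 0.0134
grasp_force: 59.4
```

```bash
python3 st.py
```

```text
yaw 89.18 z [ 2.e-04  0.e+00 -1.e+00] [ 0.5625 -0.1959  0.1009] [-0.335  0.527  0.028  1.072  0.     1.25 ] [ 0.78 -0.17 -1.5 ] [ 0.022 -0.296 -0.014] 0.013370804618588132 13.9333
```

Emit:
drive_tool:
  increments:
    - [[0.4, 0, -0.5], [0, 0, 0.2], 0.0]
    - [[0, 0, -1], [0, 0, 0], 0.0]
    - [[0, 0, 0], [0, 0, 0], 0.0]

```text
clock: 14.18
eef_pos: [0.5626, -0.196, 0.0993]
tool_rot: [0.711, 0.703, -0.0, -0.0]
ft_force: [0.1, 0.9, 0.1]
grip_width: 0.0128
grasp_force: 59.5
```

```bash
python3 st.py
```

```text
yaw 89.37 z [-4.e-04  0.e+00 -1.e+00] [ 0.5626 -0.196   0.0993] [-0.335  0.529  0.027  1.07  -0.     1.247] [0.12 0.93 0.06] [0.009 0.002 0.042] 0.012763091447330293 14.1833
```

Emit:
drive_tool:
  increments:
    - [[0, 0, -1], [0, 0, 0], 0.0]
    - [[0, 0, -1], [0, 0, 0], 0.0]
    - [[0, 0, 0], [0, 0, 0], 0.0]

```text
clock: 14.43
eef_pos: [0.5627, -0.196, 0.0975]
tool_rot: [0.711, 0.703, -0.0, -0.0]
ft_force: [-0.4, -0.3, 2.5]
grip_width: 0.0132
grasp_force: 59.7
```

```bash
python3 st.py
```

```text
yaw 89.37 z [-1.e-04 -0.e+00 -1.e+00] [ 0.5627 -0.196   0.0975] [-0.335  0.53   0.025  1.066 -0.     1.247] [-0.4  -0.34  2.54] [ 0.036  0.184 -0.008] 0.013171703791277307 14.4333
```

Emit:
drive_tool:
  increments:
    - [[0, 0, -1], [0, 0, 0], 0.0]
    - [[0, 0, -1], [0, 0, 0], 0.0]
    - [[0, 0, -1], [0, 0, 0], 0.0]
    - [[0, 0, -0.5], [0, 0, 0], 0.0]
    - [[0, 0, 0], [0, 0, 0], 0.0]

```text
clock: 14.85
eef_pos: [0.5628, -0.196, 0.0942]
tool_rot: [0.711, 0.703, -0.0, 0.0]
ft_force: [-1.3, 1.2, 3.3]
grip_width: 0.0132
grasp_force: 60.1
```

```bash
python3 st.py
```

```text
yaw 89.37 z [ 1.e-04 -1.e-04 -1.e+00] [ 0.5628 -0.196   0.0942] [-0.335  0.534  0.021  1.058 -0.     1.247] [-1.35  1.21  3.3 ] [0.125 0.498 0.018] 0.01316118767336869 14.85
```

Emit:
drive_tool:
  increments:
    - [[-0.4, 0, 0], [0, 0, 0], 0.0]
    - [[0, 0, -1], [0, 0, 0], 0.0]
    - [[0, 0, 0], [0, 0, 0], 0.0]

```text
clock: 15.1
eef_pos: [0.5627, -0.196, 0.0932]
tool_rot: [0.711, 0.703, 0.0, 0.0]
ft_force: [-1.5, 0.9, 4.3]
grip_width: 0.0131
grasp_force: 60.2
```

```bash
python3 st.py
```

```text
yaw 89.37 z [ 8.e-04 -1.e-04 -1.e+00] [ 0.5627 -0.196   0.0932] [-0.335  0.534  0.019  1.055  0.     1.246] [-1.45  0.95  4.31] [0.176 0.262 0.   ] 0.013057197555576616 15.1
```

Emit:
drive_tool:
  increments:
    - [[0, 0, -0.3], [0, 0, 5], 0.0]
    - [[0, 0, 0], [0, 0, 5], 0.0]
    - [[0, 0, 0], [0, 0, 5], 0.0]
    - [[0, 0, 0], [0, 0, 0], 0.0]

```text
clock: 15.43
eef_pos: [0.5632, -0.1963, 0.0932]
tool_rot: [0.613, 0.79, 0.0, 0.001]
ft_force: [0.3, -0.3, 4.8]
grip_width: 0.013
grasp_force: 60.2
```

```bash
python3 st.py
```

```text
yaw 104.45 z [ 2.e-03 -8.e-04 -1.e+00] [ 0.5632 -0.1963  0.0932] [-0.335  0.534  0.019  1.054 -0.     0.983] [ 0.34 -0.29  4.76] [-0.013 -0.007  0.014] 0.012952758451792489 15.4333
```

Emit:
drive_tool:
  increments:
    - [[0, 0, 0], [0, 0, 6], 0.0]
    - [[0, 0, 0], [0, 0, 6], 0.0]
    - [[0, 0, 0], [0, 0, 6], 0.0]
    - [[0, 0, 0], [0, 0, 6], 0.0]
    - [[0, 0, 0], [0, 0, 6], 0.0]
    - [[0, 0, 0], [0, 0, 0], 0.0]

```text
clock: 15.93
eef_pos: [0.5631, -0.1963, 0.0932]
tool_rot: [0.388, 0.922, 0.0, 0.001]
ft_force: [0.9, -0.3, 4.5]
grip_width: 0.0131
grasp_force: 60.2
```

```bash
python3 st.py
```

```text
yaw 134.35 z [ 1.7e-03 -7.0e-04 -1.0e+00] [ 0.5631 -0.1963  0.0932] [-0.335  0.534  0.019  1.054 -0.     0.461] [ 0.93 -0.26  4.46] [-0.022 -0.058  0.051] 0.013109234531915988 15.9333
```

Emit:
drive_tool:
  increments:
    - [[0, 0, 0], [0, 0, 6], 0.0]
    - [[0, 0, 0], [0, 0, 6], 0.0]
    - [[0, 0, 0], [0, 0, 6], 0.0]
    - [[0, 0, 0], [0, 0, 6], 0.0]
    - [[0, 0, 0], [0, 0, 0], 0.0]

```text
clock: 16.35
eef_pos: [0.563, -0.1962, 0.0931]
tool_rot: [0.189, 0.982, -0.0, 0.001]
ft_force: [1.0, -0.2, 4.6]
grip_width: 0.013
grasp_force: 60.2
```

```bash
python3 st.py
```

```text
yaw 158.24 z [ 1.4e-03 -5.0e-04 -1.0e+00] [ 0.563  -0.1962  0.0931] [-0.335  0.534  0.019  1.054 -0.     0.044] [ 1.02 -0.21  4.59] [-0.027 -0.097  0.012] 0.013017971758754191 16.35
```

Emit:
drive_tool:
  increments:
    - [[0, 0, 0], [0, 0, 6], 0.0]
    - [[0, 0, 0], [0, 0, 6], 0.0]
    - [[0, 0, 0], [0, 0, 6], 0.0]
    - [[0, 0, 0], [0, 0, 3.2], 0.0]
    - [[0, 0, 0], [0, 0, 0], 0.0]

```text
clock: 16.77
eef_pos: [0.5628, -0.1961, 0.093]
tool_rot: [0.006, 1.0, -0.0, 0.0]
ft_force: [-0.1, -0.5, 3.9]
grip_width: 0.0127
grasp_force: 60.2
```

```bash
python3 st.py
```

```text
yaw 179.32 z [ 1.e-03 -4.e-04 -1.e+00] [ 0.5628 -0.1961  0.093 ] [-0.335  0.534  0.018  1.054 -0.    -0.324] [-0.05 -0.52  3.91] [-0.045 -0.006 -0.013] 0.012747450092750549 16.7667
```

Emit:
drive_tool:
  increments:
    - [[0, 0, 1], [0, 0, 0], 0.0]
    - [[0, 0, 1], [0, 0, 0], 0.0]
    - [[0, 0, 1], [0, 0, 0], 0.0]
    - [[0, 0, 0], [0, 0, 0], 0.0]

```text
clock: 17.1
eef_pos: [0.5627, -0.1961, 0.0959]
tool_rot: [0.005, 1.0, -0.0, 0.0]
ft_force: [1.7, -0.2, 2.5]
grip_width: 0.0131
grasp_force: 59.9
```

Emit:
drive_tool:
  increments:
    - [[0, 0, 1], [0, 0, 0], 0.0]
    - [[0, 0, 0], [0, 0, 0], 0.0]

```text
clock: 17.27
eef_pos: [0.5625, -0.196, 0.0964]
tool_rot: [0.004, 1.0, -0.0, 0.0]
ft_force: [3.7, -0.6, 0.5]
grip_width: 0.013
grasp_force: 59.9
```

```bash
python3 st.py
```

```text
yaw 179.53 z [ 0.e+00 -1.e-04 -1.e+00] [ 0.5625 -0.196   0.0964] [-0.335  0.531  0.023  1.062 -0.    -0.327] [ 3.72 -0.56  0.45] [-0.251 -0.592  0.005] 0.013047122627309076 17.2667
```

Emit:
drive_tool:
  increments:
    - [[0.2, 0, -2], [0, 0, 0], 0.0]
    - [[0, 2, 0], [0, 0, 0], 0.0]
    - [[0, 4, 0], [0, 0, 0], 0.0]
    - [[0, 4, 0], [0, 0, 0], 0.0]
    - [[0, 4, 0], [0, 0, 0], 0.0]
    - [[0.1, 4, 0], [0, 0, 0], 0.0]
    - [[0.1, 2, 0], [0, 0, 0], 0.0]
    - [[0, 0, 0], [0, 0, 0], 0.0]

```text
clock: 17.93
eef_pos: [0.5626, -0.175, 0.0947]
tool_rot: [0.003, 1.0, 0.0, -0.0]
ft_force: [-0.8, 0.3, 3.6]
grip_width: 0.013
grasp_force: 60.4
```

```bash
python3 st.py
```

```text
yaw 179.63 z [-5.e-04  8.e-04 -1.e+00] [ 0.5626 -0.175   0.0947] [-3.020e-01  5.220e-01  2.000e-03  1.052e+00  1.000e-03 -2.950e-01] [-0.8   0.32  3.58] [-0.125  0.086  0.021] 0.013049887276251554 17.9333
```

Emit:
drive_tool:
  increments:
    - [[0, 2, 0], [0, 0, 0], 0.0]
    - [[0, 3, 0], [0, 0, 0], 0.0]
    - [[0.1, 3, 0], [0, 0, 0], 0.0]
    - [[0, 3, 0], [0, 0, 0], 0.0]
    - [[0, 3, 0], [0, 0, 0], 0.0]
    - [[0, 2, 0], [0, 0, -0.2], 0.0]
    - [[0, 1, 0], [0, 0, 0], 0.0]
    - [[0, 0, 0], [0, 0, 0], 0.0]

```text
clock: 18.6
eef_pos: [0.5629, -0.1585, 0.0947]
tool_rot: [0.005, 1.0, 0.0, 0.0]
ft_force: [0.3, 0.1, 3.1]
grip_width: 0.0129
grasp_force: 60.3
```

Emit:
drive_tool:
  increments:
    - [[0, 1, 0], [0, 0, 0], 0.0]
    - [[0, 1, 0], [0, 0, 0], 0.0]
    - [[0.1, 1, 0], [0, 0, 0], 0.0]
    - [[0, 1, 0], [0, 0, 0], 0.0]
    - [[0, 1, 0], [0, 0, 0], 0.0]
    - [[0, 1, 0], [0, 0, 0], 0.0]
    - [[0, 1, 0], [0, 0, 0], 0.0]
    - [[0, 1, 0], [0, 0, 0], 0.0]

```text
clock: 19.27
eef_pos: [0.563, -0.1509, 0.0947]
tool_rot: [0.005, 1.0, -0.0, 0.0]
ft_force: [-0.7, -2.5, 2.6]
grip_width: 0.0128
grasp_force: 60.3
```

Emit:
drive_tool:
  increments:
    - [[0, 1, 0], [0, 0, 0], 0.0]
    - [[0, 1, 0], [0, 0, 0], 0.0]
    - [[0.1, 1, 0], [0, 0, 0], 0.0]
    - [[0, 1, 0], [0, 0, 0], 0.0]
    - [[0, 1, 0], [0, 0, 0], 0.0]
    - [[0, 1, 0], [0, 0, 0], 0.0]

```text
clock: 19.77
eef_pos: [0.5631, -0.1449, 0.0947]
tool_rot: [0.005, 1.0, 0.0, -0.0]
ft_force: [-0.1, -1.9, 3.5]
grip_width: 0.013
grasp_force: 60.3
```

```bash
python3 st.py
```

```text
yaw 179.37 z [-0.  0. -1.] [ 0.5631 -0.1449  0.0947] [-0.252  0.507 -0.023  1.041  0.    -0.241] [-0.07 -1.94  3.54] [-0.632 -0.001 -0.031] 0.013029788467923091 19.7667
```

Emit:
drive_tool:
  increments:
    - [[0, 1, 0], [0, 0, 0], 0.0]
    - [[0, 1, 0], [0, 0, 0], 0.0]
    - [[0.1, 1, 0], [0, 0, 0], 0.0]
    - [[0, 1, 0], [0, 0, 0], 0.0]
    - [[0, 1, 0], [0, 0, 0], 0.0]
    - [[0, 1, 0], [0, 0, 0], 0.0]

```text
clock: 20.27
eef_pos: [0.5632, -0.1389, 0.0947]
tool_rot: [0.005, 1.0, -0.0, 0.0]
ft_force: [-0.6, -2.6, 2.6]
grip_width: 0.0131
grasp_force: 60.3
```

Emit:
drive_tool:
  increments:
    - [[0, 0.8, 0], [0, 0, 0], 0.0]
    - [[0, 0.8, 0], [0, 0, 0], 0.0]
    - [[0, 0.8, 0], [0, 0, 0], 0.0]

```text
clock: 20.52
eef_pos: [0.5632, -0.1365, 0.0947]
tool_rot: [0.005, 1.0, -0.0, -0.0]
ft_force: [0.0, -2.8, 3.0]
grip_width: 0.0131
grasp_force: 60.3
```

Emit:
drive_tool:
  increments:
    - [[0, 0.8, 0], [0, 0, 0], 0.0]
    - [[0, 0.8, 0], [0, 0, 0], 0.0]

```text
clock: 20.68
eef_pos: [0.5632, -0.1349, 0.0947]
tool_rot: [0.006, 1.0, 0.0, 0.0]
ft_force: [-0.3, -2.8, 3.2]
grip_width: 0.0132
grasp_force: 60.3
```

Emit:
drive_tool:
  increments:
    - [[0, 0.8, 0], [0, 0, 0], 0.0]
    - [[0, 0.8, 0], [0, 0, 0], 0.0]

```text
clock: 20.85
eef_pos: [0.5632, -0.1333, 0.0947]
tool_rot: [0.005, 1.0, 0.0, -0.0]
ft_force: [0.0, -3.1, 3.7]
grip_width: 0.0132
grasp_force: 60.3
```

Emit:
drive_tool:
  increments:
    - [[0, 0.7, 0], [0, 0, 0], 0.0]
    - [[0, 0.7, 0], [0, 0, 0], 0.0]

```text
clock: 21.02
eef_pos: [0.5632, -0.1329, 0.0948]
tool_rot: [0.006, 1.0, -0.001, -0.0]
ft_force: [0.0, -6.3, 2.8]
grip_width: 0.0131
grasp_force: 60.2
```

Emit:
drive_tool:
  increments:
    - [[0, 0.7, 0], [0, 0, 0], 0.0]
    - [[0, 0.7, 0], [0, 0, 0], 0.0]

```text
clock: 21.18
eef_pos: [0.5632, -0.1327, 0.0948]
tool_rot: [0.006, 1.0, -0.002, -0.0]
ft_force: [-0.5, -9.0, 2.7]
grip_width: 0.0132
grasp_force: 60.1
```

Emit:
drive_tool:
  increments:
    - [[0, 0.6, 0], [0, 0, 0], 0.0]
    - [[0, 0.6, 0], [0, 0, 0], 0.0]

```text
clock: 21.35
eef_pos: [0.5632, -0.1325, 0.0949]
tool_rot: [0.007, 1.0, -0.003, -0.0]
ft_force: [-0.0, -11.4, 2.7]
grip_width: 0.013
grasp_force: 60.1
```

Emit:
drive_tool:
  increments:
    - [[0, -1, 0], [0, 0, 0], 0.0]
    - [[0, 0, 0.5], [0, 0, 0], 0.0]
    - [[0, 0, 0.5], [0, 0, 0], 0.0]
    - [[0, 0, 0.5], [0, 0, 0], 0.0]
    - [[0, 0, 0], [0, 0, 0], 0.0]

```text
clock: 21.77
eef_pos: [0.5631, -0.1327, 0.0956]
tool_rot: [0.006, 1.0, -0.002, -0.0]
ft_force: [1.0, -9.0, -2.1]
grip_width: 0.0133
grasp_force: 59.5
```

```bash
python3 st.py
```

```text
yaw 179.27 z [-5.0e-04 -4.5e-03 -1.0e+00] [ 0.5631 -0.1327  0.0956] [-0.229  0.501 -0.031  1.038 -0.005 -0.216] [ 0.98 -9.04 -2.11] [-2.071e+00 -2.990e-01 -1.000e-03] 0.013345816519927686 21.7667
```

Emit:
drive_tool:
  increments:
    - [[0, -0.6, 0.2], [0, 0, 0], 0.0]
    - [[0, 0, 0], [0, 0, 0], 0.0]
    - [[0, 0, 0], [0, 0, 0], 0.0]
    - [[0, 0, 0], [0, 0, 0], 0.0]
    - [[0, 0, 0], [0, 0, 0], 0.0]
    - [[0, 0, 0], [0, 0, 0], 0.0]
    - [[0, 0, 0], [0, 0, 0], 0.0]
    - [[0, 0, 0], [0, 0, 0], 0.0]

```text
clock: 22.43
eef_pos: [0.5631, -0.1328, 0.0958]
tool_rot: [0.006, 1.0, -0.002, -0.0]
ft_force: [1.7, -7.9, -1.5]
grip_width: 0.0132
grasp_force: 59.9
```

```bash
python3 st.py
```

```text
yaw 179.29 z [-5.0e-04 -3.5e-03 -1.0e+00] [ 0.5631 -0.1328  0.0958] [-0.23   0.501 -0.03   1.039 -0.004 -0.217] [ 1.67 -7.86 -1.5 ] [-1.786 -0.26   0.011] 0.013220703756606007 22.4333
```

Emit:
drive_tool:
  increments:
    - [[0, 0, 0], [0, 0, 0], 0.17]
    - [[0, 0, 0], [0, 0, 0], 0.2]
    - [[0, 0, 0], [0, 0, 0], 0.25]
    - [[0, 0, 0], [0, 0, 0], 0.35]
    - [[0, 0, 0], [0, 0, 0], 0.4]
    - [[0, 0, 0], [0, 0, 0], 0.4]

```text
clock: 22.93
eef_pos: [0.5628, -0.1302, 0.0959]
tool_rot: [0.005, 1.0, 0.001, -0.001]
ft_force: [0.0, 0.1, 0.7]
grip_width: 0.0339
grasp_force: 0.0
```

```bash
python3 st.py
```

```text
yaw 179.41 z [-0.0011  0.0011 -1.    ] [ 0.5628 -0.1302  0.0959] [-2.280e-01  5.000e-01 -3.100e-02  1.041e+00  1.000e-03 -2.170e-01] [0.02 0.1  0.7 ] [-0.009 -0.02   0.013] 0.033913380496033145 22.9333
```

Emit:
drive_tool:
  increments:
    - [[0, -2, 4], [0, 0, 0], 0.4]
    - [[0, 0, 10], [0, 0, 0], 0.4]
    - [[0, 0, 20], [0, 0, 0], 0.4]
    - [[0, 0, 30], [0, 0, 0], 0.4]
    - [[0, 0, 30], [0, 0, 0], 0.4]
    - [[-30, 0, 20], [0, 0, 0], 0.4]
    - [[-30, -20, 0], [0, 0, 0], 0.4]
    - [[-30, -30, 0], [0, 0, 0], 0.4]

```text
clock: 23.6
eef_pos: [0.4744, -0.1815, 0.2134]
tool_rot: [0.003, 1.0, -0.001, 0.003]
ft_force: [0.6, -0.8, -1.3]
grip_width: 0.034
grasp_force: 0.0
```

Emit:
drive_tool:
  increments:
    - [[-30, -30, 0], [0, 0, 0], 0.4]
    - [[-30, -30, 0], [0, 0, 0], 0.4]
    - [[-30, -30, 0], [0, 0, 0], 0.4]
    - [[-20, -20, 0], [0, 0, 0], 0.4]
    - [[0, 0, 0], [0, 0, 0], 0.4]

```text
clock: 24.02
eef_pos: [0.362, -0.2939, 0.2117]
tool_rot: [0.009, 1.0, -0.001, -0.0]
ft_force: [0.2, 0.5, 1.2]
grip_width: 0.0343
grasp_force: 0.0
```

```bash
python3 shot.py dG.pkl; python3 - <<'E'
import pickle,cv2,numpy as np
from fit import *
d=pickle.load(open("dG.pkl","rb"));print(d["obs"]["eef_pos"],d["obs"]["ft_force"])
t=d["top"]["image"][155:220,290:400,::-1];s=d["side"]["image"][100:200,235:345,::-1]
k=lambda a:cv2.resize(a,(395,int(a.shape[0]*395/a.shape[1])),interpolation=cv2.INTER_CUBIC)
t,s=k(t),k(s);t=cv2.copyMakeBorder(t,0,s.shape[0]-t.shape[0],0,0,0)
cv2.imwrite("pics/G.png",np.hstack([t,s]))
o=pickle.load(open("m1.pkl","rb"))
for n,r in(("top",(292,160,396,216)),("side",(243,118,328,192))):
    b=o[n]
    def fn(v):
        R=Rz(b[2])@[v[0],v[1],0]
        return strut(b)[:4]+([strut(b)[4]] if n=="top" else [])+post((b[0]+R[0],b[1]+R[1],.037,b[2]+np.pi/2+v[2]))+([strut(b)[4]] if n=="side" else [])
    x,f=fit([(d[n],r)],fn,[b[3]-.023,0,0],[.003,.002,.1]);print(n,"along",x[0].round(4),"across",x[1].round(4),"yaw err deg",np.degrees(x[2]).round(1),"block-23:",(b[3]-.023).round(4),round(f,1))
E
```

```text
[ 0.36487768 -0.29165451  0.2114805 ] [ 0.81925668 -0.09801061  0.03762523]
top along 0.063 across 0.0007 yaw err deg 0.0 block-23: 0.0648 40.4
side along 0.065 across 0.0002 yaw err deg -10.2 block-23: 0.0664 96.2
```

View pics/G.png

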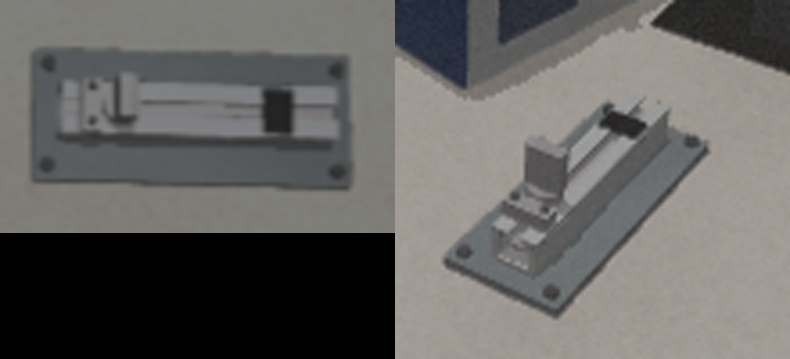

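```bash
python3 - <<'E'
import pickle
from fit import *
d=pickle.load(open("dG.pkl","rb"));o=pickle.load(open("m1.pkl","rb"))
for n,r in(("top",(296,170,345,205)),("side",(255,130,310,185))):
    for y in np.radians([-12,-8,-4,0,4,8,12]):
        b=o[n].copy()
        def fn(v):
            c=b.copy();c[0]+=v[2];c[1]+=v[3];c[3]=v[0]+.023+v[1]
            R=Rz(c[2])@[v[0],0,0];P=post((c[0]+R[0],c[1]+R[1],.037,c[2]+np.pi/2+y));s=strut(c)
            return s[:4]+([s[4]]+P if n=="top" else P[:1]+[s[4]]+P[1:])
        x,f=fit([(d[n],r)],fn,[.063,.001,0,0],[.003,.002,.001,.001]);print(n,np.degrees(y).round(),"along,gap mm",(x*1000).round(1),round(f,1))
E
```

```text
top -12.0 along,gap mm [62.9  2.1 -0.  -0.1] 68.1
top -8.0 along,gap mm [62.6  1.7 -0.1  0.2] 63.6
top -4.0 along,gap mm [62.8  1.6 -0.1  0.1] 60.4
top 0.0 along,gap mm [62.6  1.9 -0.1  0.3] 58.9
top 4.0 along,gap mm [62.9  1.5 -0.   0. ] 60.2
top 8.0 along,gap mm [62.6  1.7 -0.1  0.2] 64.2
top 12.0 along,gap mm [62.9  1.6 -0.  -0. ] 68.5
side -12.0 along,gap mm [64.3  0.4  0.1  0.2] 64.6
side -8.0 along,gap mm [64.6  0.1  0.1  0.3] 64.9
side -4.0 along,gap mm [64.7 -0.  -0.   0.2] 65.4
side 0.0 along,gap mm [64.3  0.6  0.2  0.2] 66.3
side 4.0 along,gap mm [64.6  0.2  0.1  0.1] 67.5
side 8.0 along,gap mm [64.2  0.3  0.1  0.2] 67.8
side 12.0 along,gap mm [63.5  1.3  0.   0.3] 68.3
```

```bash
python3 -c "
from workcell import job_done;print(job_done())"
```

```text
the job is handed in; nothing more can be done
None
```

The job is handed in: the post is caught under the lips, square across the slot as far as the pictures show, and was pushed against the stop at about 5–9 N. I did not feel for contact again after letting go; the last pictures put any gap to the block at 0 to about 2 mm, within the fits' error.

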